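# Spray the tile with cleaner and shut the soaking tray

## Robot

A 7-joint arm with a two-finger parallel gripper is mounted at the origin on the work surface. World frame = base frame: x ahead of the robot, y to its left, z up, the work surface at z = 0. Lengths are in m, angles in rad, forces in N, time in s.
With the tool pointing down it reaches from about 0.425 to 0.925 m from the base axis. Payload 6.8 kg.
Tool frame: the origin (TCP) lies midway between the tips of the shut fingers; the grasp point (between the pads) lies 19 mm behind it; z points along the fingers, y is the line along which they close (so a half turn about z gives the same grasp; the last joint's range is limited). The gripper opens to 85 mm and grips with 20 to 120 N. Pads are 22 mm wide; open, the fingers measure 114 mm over their backs; the gripper's body (76 mm by 85 mm) begins 54 mm behind the grasp point. The pads swing forward as they close: fully open they stand 13 mm farther back than shut.
Start: joints at [1.157, 0.477, 0.022, 1.555, -0.011, 1.109, -0.083], TCP at [0.203, -0.644, 0.211] pointing down, gripper open.
Joint ranges: [-2.96, 2.96], [-0.34, 2.1], [-1.41, 1.46], [0.24, 2.44], [-1.37, 4.51], [0.17, 1.92], [-2.96, 2.96]. Speed limits (rad/s): [2.39, 2.39, 3.14, 3.14, 3.14, 3.14, 3.14].

## Interface

Orientations are given as a rotation vector (axis times angle).
In Python, from cell import state, grab_frame, calibration, ctrl gives the robot as it stands. The module is installed in compiled form; this text tells all that it offers.
- The arm moves only by the shell command python3 -m handwheel 'ROWS'. ROWS is JSON, a list of rows, each a list of 3 entries, a list of its own where there are three numbers: the shift along the tool's x, y, z each as a share of 10 cm, from -1 to 1, then the turn, a rotation vector about the tool's x, y, z each as a share of 180 degrees, from -1 to 1, then the opening, from 0 (shut) to 1 (fully open). In form: [[[dx, dy, dz], [ax, ay, az], gripper], ...]. A call has exactly 10 rows; each row is the pose to reach, as a shift and turn from the pose commanded when the call began, along the tool's axes at that moment, turning the shorter way round; what a row does not reach only later rows make up. A row lasts 1/8 s, in which the tool goes at most 62.5 mm and 10.7 degrees, less where a joint would pass 70% of its speed; a pose out of reach is approached as far as the arm can. A call with a number of a shift or a turn outside -1 to 1 is refused whole. A call with a gripper value outside its range is refused whole. The fingers move at their own pace and stop on an object; the grip force is fixed at half the most. Time passes only in rows, so rows that repeat a pose let the fingers close, or fill a call up. It gives the time, the measured TCP pose, the force, the opening and the grip force at its end, in the units of the state.
- state(): the state, without advancing time (a new reading comes with each control period).
- grab_frame(name): name is "scene" or "side" or "wrist"; returns the picture (400x640x3 uint8, red, green, blue); there is no depth.
- calibration(name): a dict with "K" (3x3 intrinsics, pixels), "k1" (the pictures are not rectified: a ray, as slopes to the right and down, at radius r is drawn at 1 + k1 r^2 times it, then the intrinsics apply), "camera_from_world" (4x4, takes a point from world to camera coordinates). Camera axes: x right, y down, z forward; pixel columns grow to the right and rows downward; lengths in m; the calibration is good to about 2 mm. A picture is of the moment at which its call begins: read the wrist's pose just before it. calibration takes no time and is no camera call; for the wrist camera it gives the pose at the moment of the call.
- ctrl.sign_off(): hands the job in; it is judged then, once.
The state is a dict: "time": time; "joint_positions": joint angles; "dq": joint speeds; "tau": joint torques, N m; "tool_pos": TCP position; "ee_rot": TCP orientation; "force": force on the tool from outside, world axes, zero at the start; "torque": the same for the moment, N m; "opening": finger opening in m; "finger_force": force on a finger pad.
Only numpy, scipy, OpenCV 4.12 (cv2) and the standard library are available. Lean on these libraries where they do the work, as an engineer would, in place of code of your own. Each camera call takes 0.05 s, during which the arm holds its last target. There are 200 camera calls.

## Task

The dirty tile in the tray needs cleaner and then has to soak under the lid. While the tray's lid is still open, press the white nozzle cap of the short, broad can fully down for a moment and let it spring back up, then shut the tray's lid completely. Do not press the cap of the tall, slim can, and leave the tile, the float, the pry bar and the jar where they are.

Things in the scene. Friction and masses are not known exactly. Their poses are not given: they have to be found in the camera images.
- cleaner: the short, broad spray can (cleaner): bare metal can 76 mm across with a white band, in a round steel foot 90 mm across fixed to the worktop. Stands beside the tray on its -y side (right, seen from the robot). Origin: centre of its underside on the worktop, z up; the spout on its cap points along its own +y, towards the tray. It and the tall can may stand in either order along x
- cleaner_top (a point): centre of the flat top of the short can's white nozzle cap (46 mm across, 22 mm high); about 157 mm above the worktop when up; moves down with the cap
- cleaner_cap (a joint): how far the short can's cap is pressed, m: 0 up, 0.010 fully down against its stop; a spring returns it (about 2 N to start, 5 N fully down)
- adhesive: the tall, slim spray can, to be left alone: 52 mm across, in a round steel foot 66 mm across fixed to the worktop. Origin: centre of its underside, z up; spout along its own +y
- adhesive_top (a point): centre of the flat top of the tall can's white cap (36 mm across), about 211 mm above the worktop
- adhesive_cap (a joint): how far the tall can's cap is pressed, m: 0 up, 0.010 fully down
- tray: fixed shallow open-topped aluminium tray, 220 mm along its own x, 240 mm along y, 50 mm high, walls 4 mm. Origin: centre of its underside, x away from the robot, z up
- lid (a joint): angle of the tray's flat aluminium lid, rad: 0 shut flat on the rim, about 1.57 upright; it is hinged on the tray's far (+x) rim, opens upward away from the robot and stays where it is left (stiff hinge)
- lid_hinge (a point): the middle of the lid's hinge line, on the tray's far rim; the line runs along the tray's y. The lid is a plate 6 mm thick, 220 mm from the hinge line to its free edge and 240 mm wide along the hinge; shut, its top lies 56 mm above the worktop
- lid_handle (a point): end of the black round knob (about 26 mm across) on the lid's outer face, which is its top when shut: on the lid's middle line, 190 mm from the hinge line, standing 35 mm off that face
- wall_tile: white ceramic tile 150 x 150 x 9 mm lying loose on the tray's floor. Origin: centre of its underside
- float: grey grouting float, 200 mm along its x, 90 mm wide, 69 mm high with its grip, loose on the worktop. Origin: centre of its underside
- prybar: chrome pry bar lying flat, about 210 mm along its x, 30 mm wide, its hooked end up to 34 mm high. Origin: on the underside near the middle
- jar: clear glass jar of white tile spacers with a steel lid, 76 mm across, 100 mm high, standing loose. Origin: centre of its underside
Not all that is in view belongs to the job. What is shaped like the cleaner but red or turquoise is not meant.

How it is judged:
By the outcome, as a careful person would: the job done as asked, in the order asked, and still so for the second after the job is handed in, with the robot touching nothing.
It also fails if it takes over 48 s, if anything falls off the work surface, if the arm or the gripper's body presses on something with over 40 N, if the wrist force passes 120 N, or if a joint passes its speed limit or range.

## Working session

There is one attempt and no reset: what is moved stays moved. The work goes in short steps, Python scripts to look and compute and a shell command to move; the robot and the scene stay as the last step left them, time stands still between calls to the robot, and variables do not carry over. Pictures are saved under pics/ and viewed, at most 11 in all, crops included, and the job is handed in when it is done.

```bash
mkdir -p pics
cat > h.py <<'E'
import numpy as np, cv2
from cell import state, grab_frame, calibration, ctrl
def ray(c,u,v):
    K=np.array(c["K"]);k=c["k1"];d=np.array([(u-K[0,2])/K[0,0],(v-K[1,2])/K[1,1]]);s=d.copy()
    for _ in range(20): s=d/(1+k*(s@s))
    T=np.array(c["camera_from_world"]);R=T[:3,:3]
    return -R.T@T[:3,3], R.T@np.array([s[0],s[1],1.])
def onz(c,u,v,z):
    o,d=ray(c,u,v);return o+d*(z-o[2])/d[2]
def tri(c1,p1,c2,p2):
    o1,d1=ray(c1,*p1);o2,d2=ray(c2,*p2)
    t=np.linalg.lstsq(np.c_[d1,-d2],o2-o1,rcond=None)[0]
    a,b=o1+t[0]*d1,o2+t[1]*d2;return (a+b)/2,np.linalg.norm(a-b)
E
python3 - <<'E'
from h import *
print(state())
for n in("scene","side"):
    cv2.imwrite(f"pics/{n}0.png",grab_frame(n)[:,:,::-1]); print(n,calibration(n)["camera_from_world"])
E
```

```text
{'time': 0.0, 'joint_positions': array([ 1.15689481,  0.47776965,  0.02237579,  1.55645498, -0.01151719,
        1.10932248, -0.08311163]), 'dq': array([-0.00045727, -0.00029961, -0.0002151 , -0.00097911, -0.00020165,
        0.00101402, -0.00032202]), 'tau': array([ 5.14576386e-04, -5.96445072e+01,  1.60792798e+00, -2.81198877e+01,
        1.24654241e-02,  9.37950157e-03,  1.05712346e-07]), 'tool_pos': array([ 0.20298818, -0.64308792,  0.21024539]), 'ee_rot': array([-3.10319008e+00, -4.78165322e-01,  6.46797520e-04]), 'force': array([-5.59837685e-01,  6.98905164e-01,  5.53905747e-04]), 'torque': array([ 0.02428235, -0.02122912, -0.0101186 ]), 'finger_force': 0.0, 'opening': 0.08561295144429684}
scene [[-0.68781238  0.72582472  0.00962328  0.38006339]
 [ 0.62554873  0.59940918 -0.49939705 -0.26543932]
 [-0.36824301 -0.33747164 -0.86631979  1.7777901 ]
 [ 0.          0.          0.          1.        ]]
side [[ 0.96769595 -0.25188256 -0.01094177 -0.50301057]
 [-0.13490315 -0.48063829 -0.86648022  0.20286446]
 [ 0.21299222  0.83996548 -0.49909148  1.33632805]
 [ 0.          0.          0.          1.        ]]
```

View pics/scene0.png

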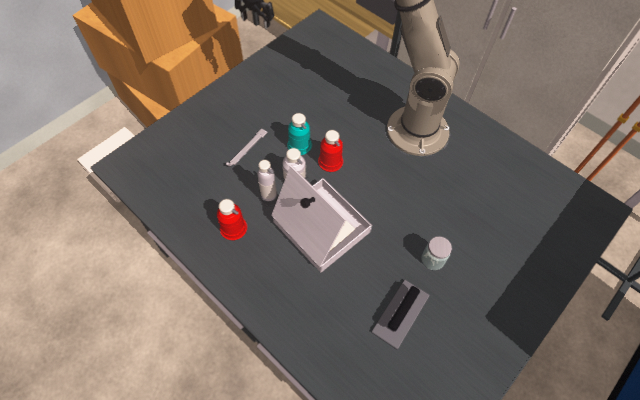

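View pics/side0.png

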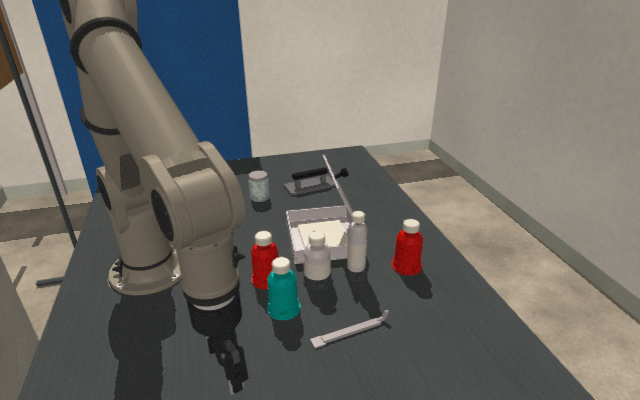

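The scene view shows the short can's cap at about (293,156), the tall can's at (264,166), and the lid knob at (306,203). The side view has the short cap at (317,237), the tall cap at (358,217), and the knob at (344,174). I'll enlarge both.

Run:
```python
import cv2,numpy as np
a=cv2.imread("pics/scene0.png")[130:280,220:380]; b=cv2.imread("pics/side0.png")[145:295,250:410]
f=lambda x:cv2.resize(x,None,fx=2.5*1,fy=2.5,interpolation=cv2.INTER_CUBIC)
cv2.imwrite("pics/c1.png",np.hstack([f(a),f(b)]))
```

```text
(no output)
```

View pics/c1.png

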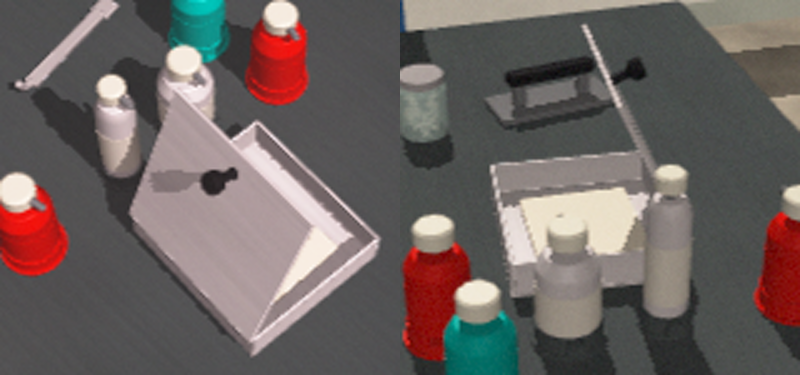

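Run:
```python
from h import *
A,B=calibration("scene"),calibration("side")
S=lambda x,y:(x/2.5+220-.3,y/2.5+130-.3); D=lambda x,y:((x-400)/2.5+250-.3,y/2.5+145-.3)
for n,p,q in [("short",(184,57),(567,226)),("tall",(111,87),(671,174)),("knob",(211,182),(640,69)),("freecorner-y",(178,91),(585,26)),("tray near+y",(378,240),(494,166)),("tray near -y",(257,123),(513,230)),("red",(281,15),(434,227)),("red far",(17,186),(800,198)),("teal",(203,-2),(478,293))]:
    print(n,*tri(A,S(*p),B,D(*q)))
print(onz(A,*S(133,213),.05),onz(A,*S(255,336),.05))
from scipy.spatial.transform import Rotation as R
print(R.from_rotvec(state()["ee_rot"]).as_matrix())
```

```text
short [ 0.47515074 -0.18145634  0.15705271] 0.001098685523722514
tall [ 0.59309874 -0.18690678  0.20777192] 0.0005514036872795952
knob [0.61871652 0.00849629 0.24086398] 0.001771670723507419
freecorner-y [ 0.56223345 -0.05685451  0.32462464] 0.06192810345032503
tray near+y [0.4538808  0.14603469 0.04766236] 0.0013237882220099076
tray near -y [ 0.44169172 -0.07270158  0.08372489] 0.012201257343274785
red [ 0.33431474 -0.13863059  0.15312613] 9.954092254750059e-05
red far [ 0.74992652 -0.19345169  0.15344216] 0.00196516694136477
teal [ 0.36821348 -0.24502025  0.13166653] 0.010998795346469034
[ 0.64547085 -0.11007897  0.05      ] [0.66086271 0.12270729 0.05      ]
[[ 9.53605959e-01  3.01056966e-01 -6.15609784e-04]
 [ 3.01057572e-01 -9.53604695e-01  1.55669877e-03]
 [-1.18393373e-04 -1.66981121e-03 -9.99998599e-01]]
```

```bash
python3 -m handwheel '[[[0,0,-0.5],[0,0,0],0],[[0.3,-0.3,-0.7],[0,0,0.03],0],[[0.6,-0.6,-0.7],[0,0,0.06],0],[[1,-0.9,-0.7],[0,0,0.097],0],[[1,-0.9,-0.7],[0,0,0.097],0],[[1,-0.9,-0.7],[0,0,0.097],0],[[1,-0.9,-0.7],[0,0,0.097],0],[[1,-0.9,-0.7],[0,0,0.097],0],[[1,-0.9,-0.7],[0,0,0.097],0],[[1,-0.9,-0.7],[0,0,0.097],0]]'
```

```text
time: 1.35
tool_pos: [0.2713, -0.5279, 0.2811]
ee_rot: [-3.141, -0.001, 0.0]
force: [-0.3, -0.5, -0.2]
opening: 0.0001
finger_force: 0.0
```

```bash
R='x'; for i in 1 2 3; do python3 -m handwheel '[[[0.2,-0.3,0],[0,0,0],0],[[0.4,-0.7,0],[0,0,0],0],[[0.51,-0.86,0],[0,0,0],0],[[0.51,-0.86,0],[0,0,0],0],[[0.51,-0.86,0],[0,0,0],0],[[0.51,-0.86,0],[0,0,0],0],[[0.51,-0.86,0],[0,0,0],0],[[0.51,-0.86,0],[0,0,0],0],[[0.51,-0.86,0],[0,0,0],0],[[0.51,-0.86,0],[0,0,0],0]]'; done
python3 - <<'E'
from h import *
cv2.imwrite("pics/w1.png",grab_frame("wrist")[:,:,::-1])
c=calibration("wrist");print(c)
E
```

```text
time: 2.6
tool_pos: [0.3224, -0.4417, 0.2812]
ee_rot: [3.142, 0.002, 0.0]
force: [-0.6, -0.1, 0.1]
opening: -0.0
finger_force: 0.0
time: 3.85
tool_pos: [0.3733, -0.3557, 0.2812]
ee_rot: [3.142, 0.002, 0.0]
force: [0.2, -0.5, -0.7]
opening: 0.0001
finger_force: 0.0
time: 5.1
tool_pos: [0.4242, -0.2696, 0.2812]
ee_rot: [3.142, 0.002, 0.0]
force: [0.2, 0.2, -0.9]
opening: 0.0002
finger_force: 0.0
{'K': array([[349.82934509,   0.        , 319.66719128],
       [  0.        , 349.82934509, 198.87847795],
       [  0.        ,   0.        ,   1.        ]]), 'k1': 0.0012425478999255762, 'camera_from_world': array([[ 1.86489974e-03, -9.99998149e-01, -4.72732342e-04,
        -2.69607255e-01],
       [-9.46705951e-01, -1.91777921e-03,  3.22093411e-01,
         3.36689885e-01],
       [-3.22093721e-01, -1.53133398e-04, -9.46707775e-01,
         5.83765290e-01],
       [ 0.00000000e+00,  0.00000000e+00,  0.00000000e+00,
         1.00000000e+00]])}
```

View pics/w1.png

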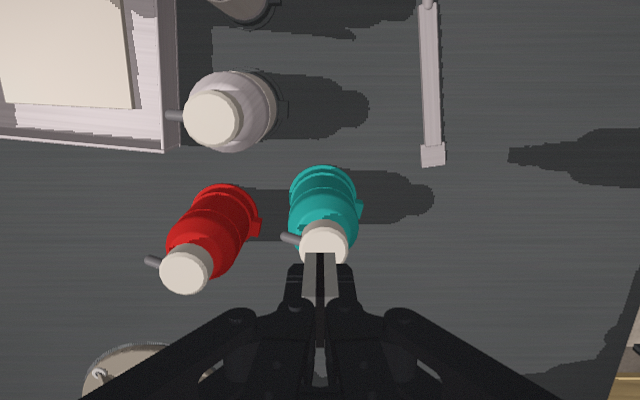

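The wrist view shows the short can's cap top centred at about (211,118), with a spout to its left towards the tray.

Run:
```python
from h import *
c=calibration("wrist");print(onz(c,211,118,.157),onz(c,167,118,.14),onz(c,164,152,.05))
im=cv2.imread("pics/scene0.png");A=calibration("scene")
print(tri(c,(211,118),A,(293.3,152.5)))
```

```text
[ 0.47807893 -0.18146575  0.157     ] [ 0.47627048 -0.13884443  0.14      ] [ 0.42919029 -0.09168502  0.05      ]
(array([ 0.47677371, -0.18111189,  0.15829817]), np.float64(0.0031621772165037567))
```

```bash
python3 -m handwheel '[[[0.2,-0.3,0],[0,0,0],0],[[0.4,-0.7,0],[0,0,0],0],[[0.53,-0.89,0],[0,0,0],0],[[0.53,-0.89,0],[0,0,0],0],[[0.53,-0.89,0.2],[0,0,0],0],[[0.53,-0.89,0.5],[0,0,0],0],[[0.53,-0.89,0.9],[0,0,0],0],[[0.53,-0.89,0.9],[0,0,0],0],[[0.53,-0.89,1],[0,0,0],0],[[0.53,-0.89,1],[0,0,0],0]]'
python3 - <<'E'
from h import *
cv2.imwrite("pics/w2.png",grab_frame("side")[200:320,230:410,::-1].repeat(3,0).repeat(3,1))
E
```

```text
time: 6.4
tool_pos: [0.4774, -0.181, 0.1818]
ee_rot: [3.141, 0.001, 0.001]
force: [-0.2, 0.2, -0.0]
opening: -0.0001
finger_force: 0.0
```

View pics/w2.png

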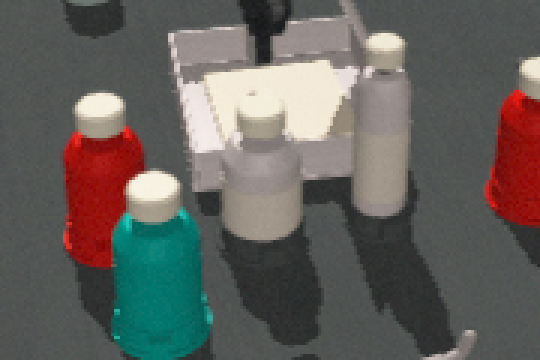

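Run:
```python
from h import *
c=calibration("side");T=c["camera_from_world"];
for p in ([.4774,-.181,.1818],[.4774,-.181,.2],[.477,-.181,.157]):
    q=T[:3,:3]@p+T[:3,3];u=np.array(c["K"])@(q/q[2]);print((u[:2]-[230,200])*3)
```

```text
[260.89989713  81.9311041 ]
[260.70094104  65.03504219]
[260.74523665 104.610735  ]
```

The projected tip matches the picture: the light pads blend into the tile. Pressing stepwise now.

```bash
python3 -m handwheel '[[[0,0,0.1],[0,0,0],0],[[0,0,0.2],[0,0,0],0],[[0,0,0.24],[0,0,0],0],[[0,0,0.27],[0,0,0],0],[[0,0,0.29],[0,0,0],0],[[0,0,0.31],[0,0,0],0],[[0,0,0.32],[0,0,0],0],[[0,0,0.33],[0,0,0],0],[[0,0,0.33],[0,0,0],0],[[0,0,0.33],[0,0,0],0]]'
```

```text
time: 7.7
tool_pos: [0.4772, -0.1806, 0.1483]
ee_rot: [3.142, 0.002, 0.0]
force: [-0.4, 0.3, 0.0]
opening: -0.0002
finger_force: 0.0
```

Run:
```python
from h import *
print(state()["force"],state()["tool_pos"])
a=grab_frame("side")[205:285,260:380,::-1].repeat(4,0).repeat(4,1)[:, :400]
b=grab_frame("wrist")[60:300,200:440,::-1]
b=cv2.resize(b,(320,320))
cv2.imwrite("pics/w3.png",np.hstack([a,b]))
```

```text
[-0.40653364  0.2667605   0.01812343] [ 0.47715693 -0.18056339  0.14825908]
```

View pics/w3.png

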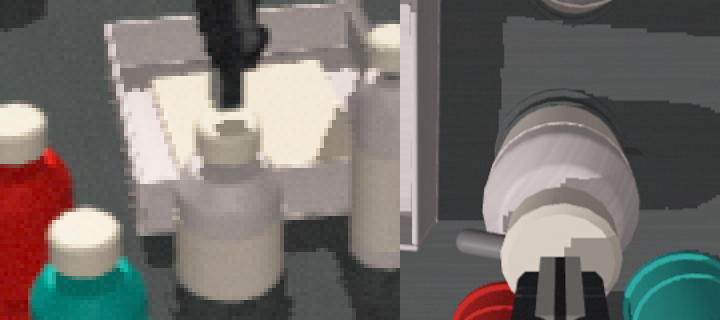

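The fingertips are centred on the cap, but there is no force yet, so I'll go deeper in small steps.

```bash
python3 -m handwheel '[[[0,0,0.005],[0,0,0],0],[[0,0,0.01],[0,0,0],0],[[0,0,0.015],[0,0,0],0],[[0,0,0.02],[0,0,0],0],[[0,0,0.025],[0,0,0],0],[[0,0,0.03],[0,0,0],0],[[0,0,0.03],[0,0,0],0],[[0,0,0.03],[0,0,0],0],[[0,0,0.03],[0,0,0],0],[[0,0,0.03],[0,0,0],0]]'
```

```text
time: 9.05
tool_pos: [0.4772, -0.1806, 0.1452]
ee_rot: [3.142, 0.002, 0.0]
force: [-0.5, -0.3, -0.5]
opening: 0.0001
finger_force: 0.0
```

```bash
python3 -m handwheel '[[[0,0,0.005],[0,0,0],0],[[0,0,0.01],[0,0,0],0],[[0,0,0.015],[0,0,0],0],[[0,0,0.02],[0,0,0],0],[[0,0,0.025],[0,0,0],0],[[0,0,0.03],[0,0,0],0],[[0,0,0.03],[0,0,0],0],[[0,0,0.03],[0,0,0],0],[[0,0,0.03],[0,0,0],0],[[0,0,0.03],[0,0,0],0]]'
python3 - <<'E'
from h import *
s=state();print(s["force"],s["torque"],s["tau"])
a=grab_frame("side")[205:285,260:380,::-1].repeat(4,0).repeat(4,1)[:, :400]
b=grab_frame("wrist")[60:300,200:440,::-1]
b=cv2.resize(b,(320,320))
cv2.imwrite("pics/w4.png",np.hstack([a,b]))
E
```

```text
time: 10.3
tool_pos: [0.4771, -0.1805, 0.1422]
ee_rot: [3.142, 0.002, 0.0]
force: [0.7, -0.5, 0.0]
opening: 0.0002
finger_force: 0.0
[ 0.68530174 -0.47675507  0.02934697] [0.05270274 0.01530428 0.013001  ] [ 3.44387054e-04 -4.37531698e+01 -1.25759840e+00 -2.34803045e+01
  1.04724371e-02  6.80458998e-04  1.40141526e-05]
```

View pics/w4.png

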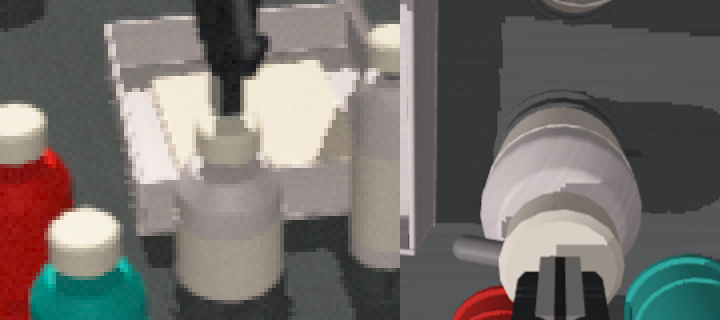

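Run:
```python
import cv2
a=cv2.imread("pics/side0.png").astype(int);w2=cv2.imread("pics/w2.png")[::3,::3].astype(int);w3=cv2.imread("pics/w3.png")[:,:400][::4,::4].astype(int);w4=cv2.imread("pics/w4.png")[:,:400][::4,::4].astype(int)
w3w=cv2.imread("pics/w3.png")[:,400:].astype(int);w4w=cv2.imread("pics/w4.png")[:,400:].astype(int)
# warm tint (R-B) distinguishes cap; rows 226..250
for u in (309,310,311,312,323,324,325):
    print(u)
    for n,i,x,y in(("0",a,0,0),("2",w2,230,200),("3",w3,260,205),("4",w4,260,205)):
        print(n,[int(i[v-y,u-x,2]) for v in range(226,250)])
```

```text
309
0 [235, 235, 235, 236, 235, 237, 238, 234, 232, 223, 203, 179, 155, 138, 141, 144, 163, 160, 222, 228, 228, 199, 182, 185]
2 [244, 244, 243, 244, 244, 245, 244, 243, 241, 233, 219, 194, 165, 153, 156, 156, 176, 173, 232, 237, 239, 209, 196, 203]
3 [243, 243, 244, 244, 245, 244, 245, 243, 240, 234, 218, 193, 168, 153, 151, 154, 174, 171, 233, 236, 238, 210, 196, 202]
4 [244, 244, 244, 244, 243, 244, 245, 243, 240, 232, 216, 190, 167, 152, 151, 155, 174, 174, 232, 237, 238, 208, 194, 204]
310
0 [235, 236, 235, 236, 236, 236, 235, 233, 235, 233, 229, 211, 176, 146, 131, 135, 135, 140, 183, 192, 187, 121, 128, 174]
2 [243, 244, 244, 245, 243, 245, 244, 242, 243, 242, 238, 222, 188, 158, 143, 144, 143, 147, 195, 205, 202, 128, 135, 183]
3 [244, 243, 244, 244, 244, 244, 242, 242, 242, 242, 238, 221, 187, 155, 142, 142, 146, 148, 196, 206, 203, 131, 136, 181]
4 [243, 243, 243, 243, 245, 244, 242, 244, 243, 241, 238, 222, 190, 157, 142, 146, 147, 148, 197, 205, 202, 129, 135, 181]
311
0 [235, 236, 236, 236, 236, 237, 235, 235, 236, 237, 236, 227, 195, 169, 141, 141, 144, 141, 143, 132, 1
[... 1671 characters left out ...]
, 233, 224, 216, 181, 160, 152, 150, 151, 154, 194, 192, 131, 131, 130, 135, 144]
4 [244, 243, 243, 243, 244, 244, 242, 236, 232, 225, 216, 181, 160, 150, 148, 150, 151, 198, 194, 129, 130, 129, 134, 140]
325
0 [236, 236, 236, 234, 235, 234, 235, 234, 231, 227, 225, 208, 203, 204, 200, 204, 208, 221, 216, 178, 167, 121, 128, 132]
2 [243, 243, 244, 243, 244, 243, 243, 244, 241, 237, 235, 221, 219, 217, 220, 218, 221, 231, 226, 188, 177, 133, 134, 139]
3 [244, 244, 243, 243, 243, 244, 244, 242, 240, 236, 235, 222, 218, 216, 219, 218, 220, 230, 226, 187, 180, 130, 138, 140]
4 [243, 244, 244, 243, 243, 243, 244, 244, 241, 236, 235, 222, 216, 218, 217, 218, 219, 230, 227, 185, 181, 135, 138, 142]
```

Run:
```python
from h import *
def pr(c,p):
    T=c["camera_from_world"];K=np.array(c["K"]);q=T[:3,:3]@np.array(p)+T[:3,3];return (K@(q/q[2]))[:2]
c=calibration("wrist");s=state()
f=lambda p:(p-[200,60])/.75+[400,0]
print("TCP in w4 crop",f(pr(c,s["tool_pos"])))
for z in(.157,.147,.142):
  C=np.array([.477,-.181,z])
  print(z,"cap c",f(pr(c,C)),"far",f(pr(c,C+[.023,0,0])),"left",f(pr(c,C+[0,.023,0])),"right",f(pr(c,C-[0,.023,0])))
i=cv2.imread("pics/w4.png")[:,400:]
j=cv2.imread("pics/w3.png")[:,400:]
cv2.imwrite("pics/w5.png",np.hstack([cv2.resize(k[170:320,60:260],(400,300),interpolation=cv2.INTER_CUBIC) for k in(j,i)]))
```

```text
TCP in w4 crop [561.25152463 252.62641118]
0.157 cap c [562.5907171  271.91635405] far [562.853896   212.30049022] left [498.34692986 271.79777971] right [626.83193683 272.03492365]
0.147 cap c [562.44022986 258.74900306] far [562.68207621 201.89470894] left [501.64319537 258.63654137] right [623.23496493 258.86146051]
0.142 cap c [562.37088329 252.68130933] far [562.60318632 197.11696524] left [503.1621568  252.57167392] right [621.57742895 252.7909407 ]
```

View pics/w5.png

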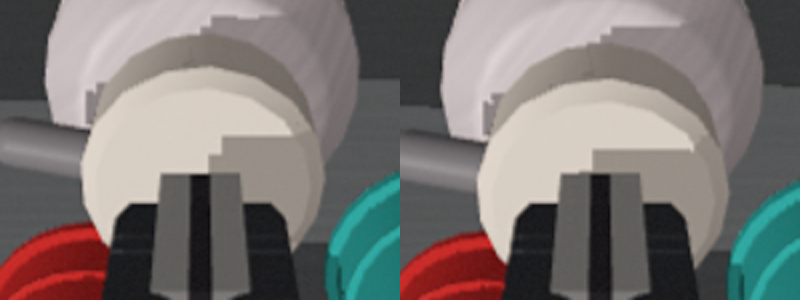

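The cap is still up at z≈0.157. The shadow and the side view both show the real fingertips ending about 20 mm above the reported TCP, so I'll keep descending and watch the force.

```bash
python3 -m handwheel '[[[0,0,0.02],[0,0,0],0],[[0,0,0.04],[0,0,0],0],[[0,0,0.06],[0,0,0],0],[[0,0,0.075],[0,0,0],0],[[0,0,0.09],[0,0,0],0],[[0,0,0.1],[0,0,0],0],[[0,0,0.11],[0,0,0],0],[[0,0,0.12],[0,0,0],0],[[0,0,0.12],[0,0,0],0],[[0,0,0.12],[0,0,0],0]]'
```

```text
time: 11.65
tool_pos: [0.4771, -0.1806, 0.1302]
ee_rot: [3.142, 0.002, -0.0]
force: [-0.6, 0.2, 4.0]
opening: 0.0001
finger_force: 1.8
```

```bash
python3 -m handwheel '[[[0,0,0.01],[0,0,0],0],[[0,0,0.02],[0,0,0],0],[[0,0,0.03],[0,0,0],0],[[0,0,0.035],[0,0,0],0],[[0,0,0.04],[0,0,0],0],[[0,0,0.045],[0,0,0],0],[[0,0,0.05],[0,0,0],0],[[0,0,0.05],[0,0,0],0],[[0,0,0.05],[0,0,0],0],[[0,0,0.05],[0,0,0],0]]'
```

```text
time: 12.9
tool_pos: [0.4772, -0.1806, 0.1268]
ee_rot: [3.141, 0.001, 0.0]
force: [-7.0, 1.7, 19.3]
opening: -0.0
finger_force: 9.8
```

Force rose to 19 N against the stop, so the cap is fully down. The tip is about 20 mm above the TCP. Lifting off, then going round over the lid.

```bash
python3 -m handwheel '[[[0,0,-0.05],[0,0,0],0],[[0,0,-0.1],[0,0,0],0],[[0,0,-0.2],[0,0,0],0],[[0,0,-0.4],[0,0,0],0],[[0,0,-0.8],[0,0,0],0],[[0,0,-1],[0,0,0],0],[[0,0,-1],[0,0,0],0],[[0,0,-1],[0,0,0],0],[[0,0,-1],[0,0,0],0],[[0,0,-1],[0,0,0],0]]'
python3 -m handwheel '[[[0,0,-0.4],[0,0,0],0],[[0,0,-0.9],[0,0,0],0],[[0,0,-0.9],[0,0,0],0],[[0,-0.2,-0.9],[0,0,0],0],[[0,-0.5,-0.9],[0,0,0],0],[[0,-1,-0.9],[0,0,0],0],[[0,-1,-0.9],[0,0,0],0],[[0,-1,-0.9],[0,0,0],0],[[0,-1,-0.9],[0,0,0],0],[[0,-1,-0.9],[0,0,0],0]]'
python3 - <<'E'
from h import *
a=cv2.imread("pics/side0.png").astype(int);b=grab_frame("side")[:,:,::-1].astype(int)
d=abs(b-a-9)[226:250,305:330].max();print("cap diff",d,[b[v,312,2] for v in range(226,250)])
E
```

```text
time: 14.15
tool_pos: [0.4767, -0.1804, 0.2244]
ee_rot: [-3.141, -0.002, 0.002]
force: [-0.3, 1.4, -0.3]
opening: -0.0001
finger_force: 0.0
time: 15.4
tool_pos: [0.4769, -0.0816, 0.3149]
ee_rot: [3.142, -0.001, -0.001]
force: [0.5, -0.5, -0.2]
opening: -0.0002
finger_force: 0.0
cap diff 10 [np.int64(242), np.int64(242), np.int64(242), np.int64(243), np.int64(242), np.int64(226), np.int64(244), np.int64(243), np.int64(244), np.int64(244), np.int64(244), np.int64(243), np.int64(226), np.int64(192), np.int64(159), np.int64(153), np.int64(156), np.int64(156), np.int64(157), np.int64(149), np.int64(126), np.int64(123), np.int64(128), np.int64(132)]
```

The cap is back up; the image matches the start. Now behind the lid.

```bash
python3 -m handwheel '[[[0.3,-0.3,0],[0,0,0],0],[[0.6,-0.6,0],[0,0,0],0],[[1,-1,0],[0,0,0],0],[[1,-1,0],[0,0,0],0],[[1,-1,0],[0,0,0],0],[[1,-1,0],[0,0,0],0],[[1,-1,0],[0,0,0],0],[[1,-1,0],[0,0,0],0],[[1,-1,0],[0,0,0],0],[[1,-1,0],[0,0,0],0]]'
python3 -m handwheel '[[[0.3,-0.3,0],[0,0,0],0],[[0.6,-0.6,0],[0,0,0],0],[[1,-0.72,0],[0,0,0],0],[[1,-0.72,0],[0,0,0],0],[[1,-0.72,0],[0,0,0],0],[[1,-0.72,0.2],[0,0,0],0],[[1,-0.72,0.6],[0,0,0],0],[[1,-0.72,1],[0,0,0],0],[[1,-0.72,1],[0,0,0],0],[[1,-0.72,1],[0,0,0],0]]'
python3 - <<'E'
from h import *
a=grab_frame("side")[130:280,260:400,::-1];b=grab_frame("scene")[110:260,220:360,::-1]
cv2.imwrite("pics/l1.png",np.hstack([cv2.resize(k,(400,428),interpolation=cv2.INTER_CUBIC) for k in(a,b)]))
E
```

```text
time: 16.7
tool_pos: [0.5769, 0.0195, 0.3153]
ee_rot: [3.142, 0.002, 0.0]
force: [0.3, -0.2, -0.0]
opening: 0.0
finger_force: 0.0
time: 17.95
tool_pos: [0.6775, 0.0915, 0.2174]
ee_rot: [-3.141, -0.001, -0.004]
force: [0.5, 0.5, 1.4]
opening: 0.0
finger_force: 0.0
```

View pics/l1.png

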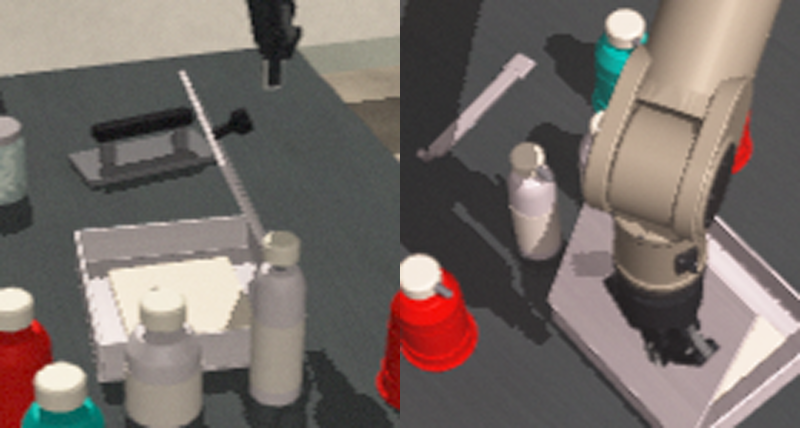

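The side view shows the fingertips at (272,88), behind the lid at about knob height and clear of it; the lid hasn't moved. Pushing it along its arc.

```bash
python3 -m handwheel '[[[-0.3,0,0.06],[0,0,0],0],[[-0.5,0,0.07],[0,0,0],0],[[-0.6,0,0.07],[0,0,0],0],[[-0.7,0,0.07],[0,0,0],0],[[-0.76,0,0.09],[0,0,0],0],[[-0.82,0,0.11],[0,0,0],0],[[-0.88,0,0.14],[0,0,0],0],[[-0.94,0,0.17],[0,0,0],0],[[-1,0,0.2],[0,0,0],0],[[-1,0,0.2],[0,0,0],0]]'
```

```text
time: 19.3
tool_pos: [0.5758, 0.0912, 0.1946]
ee_rot: [3.141, 0.002, -0.003]
force: [0.5, -0.4, 0.4]
opening: 0.0001
finger_force: 0.0
```

```bash
python3 -m handwheel '[[[-0.1,0,0.06],[0,0,0],0],[[-0.2,0,0.13],[0,0,0],0],[[-0.3,0,0.2],[0,0,0],0],[[-0.37,0,0.26],[0,0,0],0],[[-0.44,0,0.33],[0,0,0],0],[[-0.5,0,0.4],[0,0,0],0],[[-0.56,0,0.47],[0,0,0],0],[[-0.61,0,0.53],[0,0,0],0],[[-0.66,0,0.6],[0,0,0],0],[[-0.7,0,0.66],[0,0,0],0]]'
python3 - <<'E'
from h import *
a=grab_frame("side")[130:280,260:400,::-1];b=grab_frame("scene")[110:260,220:360,::-1]
cv2.imwrite("pics/l2.png",np.hstack([cv2.resize(k,(400,428),interpolation=cv2.INTER_CUBIC) for k in(a,b)]))
E
```

```text
time: 20.55
tool_pos: [0.5065, 0.0914, 0.1287]
ee_rot: [3.142, 0.002, -0.0]
force: [0.9, 0.9, 0.8]
opening: -0.0002
finger_force: 0.6
```

View pics/l2.png

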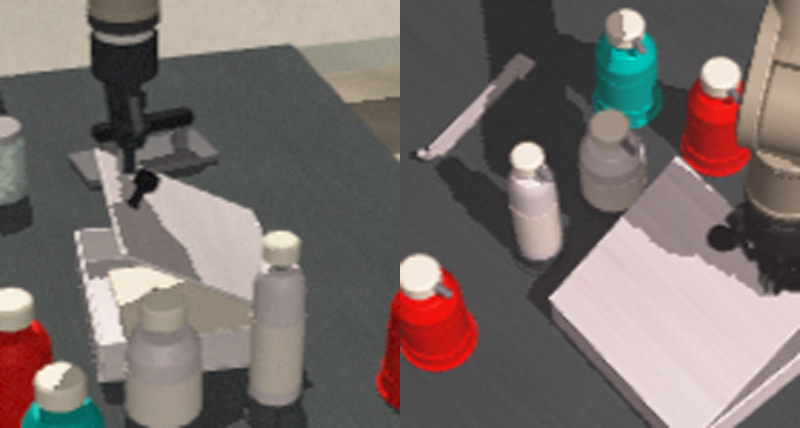

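The lid is following the fingers down, now roughly 30° from shut, and the knob is clear. Continuing.

```bash
python3 -m handwheel '[[[-0.04,0,0.08],[0,0,0],0],[[-0.08,0,0.16],[0,0,0],0],[[-0.11,0,0.25],[0,0,0],0],[[-0.14,0,0.34],[0,0,0],0],[[-0.17,0,0.43],[0,0,0],0],[[-0.2,0,0.52],[0,0,0],0],[[-0.22,0,0.61],[0,0,0],0],[[-0.24,0,0.7],[0,0,0],0],[[-0.26,0,0.79],[0,0,0],0],[[-0.27,0,0.86],[0,0,0],0]]'
python3 -m handwheel '[[[0,0,0.02],[0,0,0],0],[[0,0,0.04],[0,0,0],0],[[0,0,0.055],[0,0,0],0],[[0,0,0.065],[0,0,0],0],[[0,0,0.075],[0,0,0],0],[[0,0,0.085],[0,0,0],0],[[0,0,0.09],[0,0,0],0],[[0,0,0.095],[0,0,0],0],[[0,0,0.1],[0,0,0],0],[[0,0,0.1],[0,0,0],0]]'
```

```text
time: 21.9
tool_pos: [0.4796, 0.0913, 0.0426]
ee_rot: [3.141, 0.002, -0.001]
force: [1.3, 0.1, 0.9]
opening: 0.0001
finger_force: 0.5
time: 23.15
tool_pos: [0.48, 0.0914, 0.0361]
ee_rot: [3.14, 0.001, 0.001]
force: [-12.9, -3.8, 38.6]
opening: -0.0
finger_force: 19.6
```

```bash
python3 -m handwheel '[[[0,0,-0.05],[0,0,0],0],[[0,0,-0.1],[0,0,0],0],[[0,0,-0.2],[0,0,0],0],[[0,0,-0.4],[0,0,0],0],[[0,0,-0.8],[0,0,0],0],[[0,0,-1],[0,0,0],0],[[0,0,-1],[0,0,0],0],[[0,0,-1],[0,0,0],0],[[0,0,-1],[0,0,0],0],[[0,0,-1],[0,0,0],0]]'
python3 - <<'E'
from h import *
a=grab_frame("side")[130:280,260:400,::-1];b=grab_frame("scene")[110:260,220:360,::-1]
cv2.imwrite("pics/l3.png",np.hstack([cv2.resize(k,(400,428),interpolation=cv2.INTER_CUBIC) for k in(a,b)]))
E
```

```text
time: 24.4
tool_pos: [0.4794, 0.0914, 0.1325]
ee_rot: [3.141, 0.002, -0.002]
force: [-0.4, -0.1, -0.7]
opening: 0.0
finger_force: 0.0
```

View pics/l3.png

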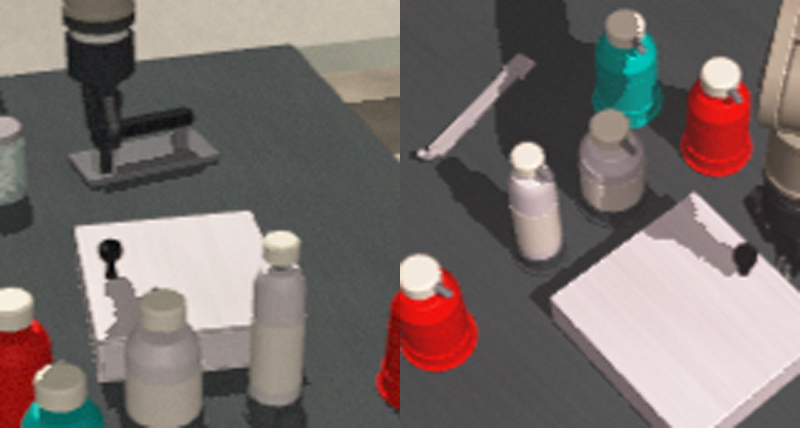

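The lid lies flat on the rim with its knob at (110,250) in the left crop. The cans, pry bar and float are where they were, and the gripper is clear.

```bash
python3 -c "from cell import ctrl; print(ctrl.sign_off())"
```

```text
the job is handed in; nothing more can be done
None
```

The short can's cap was pressed fully down to its stop and sprang back up, the tray's lid was then pressed shut, and the job was handed in at about 24.5 s with the robot clear of everything.

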